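# Slide the tall tube crate into the parts pen and shut the gate

### The arm

A 7-joint arm with a two-finger parallel gripper is mounted at the origin on the work surface. World frame = base frame: x ahead of the robot, y to its left, z up, the work surface at z = 0. Lengths are in m, angles in rad, forces in N, time in s.
With the tool pointing down it reaches from about 0.35 to 0.9 m from the base axis. Payload 8.1 kg.
Tool frame: the origin (TCP) lies midway between the tips of the shut fingers; the grasp point (between the pads) lies 19 mm behind it; z points along the fingers, y is the line along which they close (so a half turn about z gives the same grasp; the last joint's range is limited). The gripper opens to 92 mm and grips with 3 to 60 N. Pads are 19 mm wide; open, the fingers measure 130 mm over their backs; the gripper's body (75 mm by 190 mm) begins 47 mm behind the grasp point.
Start: joints at [1.075, 0.434, 0.025, 1.573, -0.012, 1.134, -0.075], TCP at [0.239, -0.577, 0.227] pointing down, gripper open.
Joint ranges: [-2.62, 2.62], [-0.44, 2.09], [-1.27, 1.32], [0.08, 2.57], [-1.32, 4.46], [0.12, 2], [-2.74, 2.74]. Speed limits (rad/s): [2.22, 2.22, 3.01, 3.01, 3.14, 3.14, 3.14].

### API

Orientations are given as a rotation vector (axis times angle).
In Python, from cell import readout, get_image, calibration, ticket gives the robot as it stands. The module is installed in compiled form; this text tells all that it offers.
- The arm moves only by the tool move_arm, never from a script. Its argument "series" is a list of rows, each a list of 6 numbers: the shift along the world's x, y, z as a fraction of full scale, then the turn, a rotation vector about the world's x, y, z as a fraction of full scale. A call has 1 to 5 rows; each row is the pose to reach, as a shift and turn from the pose commanded when the call began; what a row does not reach only later rows make up. Full scale, the value 1, is 0.75 m for a shift and 60 degrees for a turn. A row lasts 1/10 s, in which the tool goes at most 50 mm and 8.59 degrees, less where a joint would pass 70% of its speed; a pose out of reach is approached as far as the arm can. A call with a number of a shift or a turn outside -1 to 1 is refused whole. A call with a gripper value outside its range is refused whole. "claw" is the opening, from -1 (shut) to 1 (fully open), so that 0 is half open, set as the call begins (left out, the last holds). The fingers move at their own pace and stop on an object; "squeeze" is the grip in N (left out, the last holds). Time passes only in rows, so rows that repeat a pose let the fingers close. It gives the time, the measured TCP pose, the force, the opening and the grip force at its end, in the units of the state.
- readout.observe(): the state, without advancing time (a new reading comes with each control period).
- get_image(name): name is "scene" or "top" or "wrist"; returns (picture, depth): 480x640x3 uint8, red, green, blue; 480x640 float32, m along the optical axis (not along the pixel's ray), 0 where there is no reading.
- calibration(name): a dict with "fx", "fy", "cx", "cy" (pixels), "view" (4x4, takes a point from world to camera coordinates); the wrist camera has in their place "mount" (4x4, takes a point from camera to tool coordinates, whose origin is the TCP and whose axes are the flange's). Camera axes: x right, y down, z forward; pixel columns grow to the right and rows downward; lengths in m; the calibration is good to about 2 mm. The wrist camera is an equidistant fisheye: a pixel r from the principal point sees the ray r / f radians off the axis. A picture is of the moment at which its call begins: read the wrist's pose just before it. calibration takes no time and is no camera call.
- ticket.sign_off(): hands the job in; it is judged then, once.
The state is a dict: "clock": time; "joints": joint angles; "dq": joint speeds; "joint_efforts": joint torques, N m; "position": TCP position; "ee_rot": TCP orientation; "force": force on the tool from outside, world axes, zero at the start; "ft_torque": the same for the moment, N m; "width": opening from 0.0 (shut) to 1.0 (fully open); "gripper_force": force on a finger pad.
Only numpy, scipy, OpenCV 4.12 (cv2) and the standard library are available. Lean on these libraries where they do the work, as an engineer would, in place of code of your own. Each camera call takes 0.05 s, during which the arm holds its last target. There are 200 camera calls.

### The job

Put the tall crate of kaleidoscope tubes away in the open bay of the parts pen: push it low down on its base so that it slides upright without tipping, until it stands wholly inside, then push the gate shut behind it. Do it all by pushing, gripping and lifting nothing and keeping off the slatted upper part of the crate, and leave the glass wheels and everything else where they stand.

Things in the scene. Friction and masses are not known exactly. Their poses are not given: they have to be found in the camera images.
- crate: tall crate before the pen's open bay. Base: solid plywood tray 72 deep (x) x 92 wide (y) x 50 mm high, the part to push; rack and tubes above it, 191 mm in all. 0.7 to 1 kg, friction on the bench about 0.6: slides at 4 to 7 N pushed low, tips if pushed above 50 to 75 mm. Origin: centre of the underside; x points to the pen, to the robot's left; push the -x face, 36 mm from the origin
- crate_rack: upper part of the crate, fixed on its tray, 3 mm inside its outline all round: slatted rack 66 x 86 mm, from 50 to 145 mm above the bench, with six brass, copper and aluminium tubes of 25 mm diameter standing in it to 185 and 191 mm. Not to be pushed on. Origin and axes those of the crate
- pen: pine pen fixed to the bench, walls 12 mm thick, 45 mm high, no floor. Origin: on the bench at the centre of its gated bay; x points into the bay (to the robot's left), y roughly towards the robot. Bay: y -62 to 62, x from -55 (open mouth, facing right) to 55 mm (back wall). Behind it a closed bay (x 67 to 143) holds the wheels. Outside x -55 to 155, y -74 to 74 mm
- gate (a joint): opening angle (rad) of the gate: beech board 138 mm long, 10 thick, 4 to 40 mm above the bench, on a vertical hinge at the far end of the bay's mouth. 0 = shut, across the mouth (x -67 to -57 mm in the pen's frame); growing, the free end swings out to the right (1.57: along the pen's -x) and on away from the robot; starts 2.0 to 2.5, stop 2.7. Stays where left, moves with 1 N at the free end
- gate_hinge (a point): point on the gate's hinge axis, 22 mm above the bench; lies at x -62, y -68 mm in the pen's frame. Axes those of the pen
- gate_tip (a point): middle of the end face of the gate's free end, 138 mm from the hinge axis, 22 mm above the bench. Axes turn with the gate: -y points along the board to the hinge, -x out of its outer face (the one that faces away from the bay when shut), z up
- wheel0: amber glass wheel 44 mm across, 12 mm thick, with a 12 mm hole, lying flat on the bench in the pen's closed bay. Origin: centre of the underside. Leave alone
- wheel1: amber glass wheel of the same size, flat on the bench in the closed bay, with wheel2 on top. Leave alone
- wheel2: amber glass wheel of the same size, lying on wheel1. Leave alone
- dome: turquoise resin dome, 66 mm across, 35 mm high, flat side down, at the right. Origin: centre of the underside. Leave alone
- tube: aluminium tube 38 mm across, 150 mm tall, standing on end, near the pen or further left. Origin: centre of the underside. Leave alone
- stand: pewter kaleidoscope stand, round foot 76 mm across with a stem and a cradle, 112 mm tall, beyond the pen. Origin: centre of the underside. Leave alone
- jar: small clear jar with a brass cap, 52 mm across, 60 mm tall, near the pen or further left. Origin: centre of the underside. Leave alone

How it is judged:
By the outcome, as a careful person would: the job done as asked, in the order asked, and still so for the second after the job is handed in, with the robot touching nothing.
It also fails if it takes over 72 s, if anything falls off the work surface, if the arm or the gripper's body presses on something with over 40 N, if the wrist force passes 120 N, or if a joint passes its speed limit or range.

## Working session

There is one attempt and no reset: what is moved stays moved. The work goes in short steps, Python scripts to look and compute and a tool call to move; the robot and the scene stay as the last step left them, time stands still between calls to the robot, and variables do not carry over. Pictures are saved under pics/ and viewed, at most 10 in all, crops included, and the job is handed in when it is done.

Besides the shell and the picture viewer there is one more tool, called as name(argument=value, ...) on one line, values as JSON. move_arm: Moves the arm, as the interface text tells. Shift numbers are shares of 0.75 m and turn numbers shares of 60 degrees, none past 1 either way. Its arguments: {"type":"object","properties":{"series":{"type":"array"},"claw":{"type":"number"},"squeeze":{"type":"number"}},"required":["series"]}

```bash
mkdir -p pics
cat > h.py <<'E'
import numpy as np, cv2
from cell import readout, get_image, calibration, ticket
def world(name,depth=None):
    c=calibration(name); V=np.array(c["view"]); v,u=np.mgrid[0:480,0:640]
    p=np.stack([(u-c["cx"])/c["fx"]*depth,(v-c["cy"])/c["fy"]*depth,depth],-1)
    return (p-V[:3,3])@V[:3,:3]
def snap(name,tag):
    im,d=get_image(name); cv2.imwrite(f"pics/{tag}.png",im[:,:,::-1]); W=world(name,d); W[d==0]=np.nan
    np.save(f"{tag}.npy",W); return im,d,W
E
python3 - <<'E'
from h import *
s=readout.observe(); print(s["clock"],s["position"],s["ee_rot"],s["force"])
snap("top","top0"); snap("scene","sc0")
for n in("top","scene"):
    c=calibration(n);V=np.array(c["view"]);print(n,c["fx"],(-V[:3,:3].T@V[:3,3]).round(3),V[:3,:3].round(2).tolist())
E
```

```text
0.0 [ 0.23897798 -0.57693856  0.22593836] [-3.07971238e+00 -6.12728753e-01  7.67895802e-04] [-1.13915458  0.39741419  0.05634299]
top 513.2966013750441 [ 0.383 -0.005  1.056] [[0.01, -1.0, -0.03], [-0.99, -0.01, -0.12], [0.12, 0.03, -0.99]]
scene 562.362002811531 [ 1.29  -0.606  1.075] [[0.64, 0.77, -0.02], [0.55, -0.48, -0.68], [-0.54, 0.43, -0.73]]
```

View pics/top0.png

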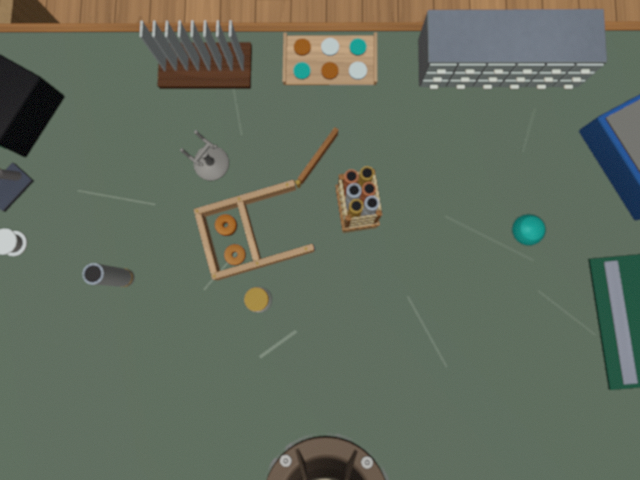

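View pics/sc0.png

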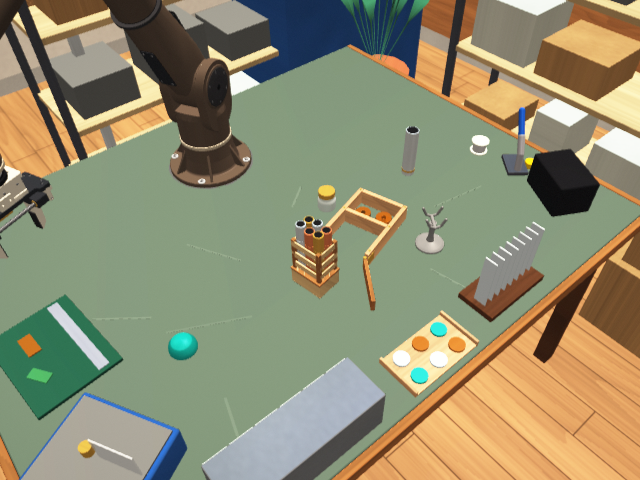

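The top view shows the pen at about px (195–313, 180–277), with the gate open from (296,184) to (337,130) and the crate at about (360,200). The dome is at (529,229), jar (257,300), stand (210,160), and tube foot (130,277). Next I'll fit them metrically.

Run:
```python
from h import *
W=np.load("top0.npy"); Z=W[...,2]
im=cv2.imread("pics/top0.png")
cv2.imwrite("pics/crop0.png",cv2.resize(im[110:320,180:400],None,fx=2.8,fy=2.8,interpolation=cv2.INTER_CUBIC))
S=np.load("sc0.npy")
for nm,A in(("top",W),("sc",S)):
    x,y,z=A[...,0],A[...,1],A[...,2]
    tab=(abs(z)<.02)&(x>.3)&(x<.7)&(abs(y)<.3); print(nm,"table z",np.nanmedian(z[tab]))
    for lo,hi in((.034,.05),(.03,.044),(.06,.14),(.13,.2)):
        m=((z>lo)&(z<hi)&(x>.25)&(x<.8)&(y>-.3)&(y<.4)).astype(np.uint8)
        n,l,st,c=cv2.connectedComponentsWithStats(m)
        for i in range(1,n):
            if st[i,4]>40:
                P=A[l==i]; r=cv2.minAreaRect(P[:,:2].astype(np.float32)); print(lo,hi,st[i].tolist(),np.round(r[0],3),np.round(r[1],3),round(r[2],1),"z",P[:,2].mean().round(3))
```

```text
top table z -0.0006937476135487925
0.034 0.05 [295, 127, 43, 57, 334] [0.68  0.026] [0.011 0.14 ] 55.6 z 0.039
0.034 0.05 [193, 180, 121, 99, 2192] [0.528 0.151] [0.149 0.21 ] 17.0 z 0.043
0.034 0.05 [342, 222, 37, 9, 90] [ 0.533 -0.063] [0.006 0.072] 8.9 z 0.047
0.03 0.044 [295, 127, 43, 58, 370] [0.68  0.026] [0.011 0.141] 55.5 z 0.038
0.03 0.044 [193, 182, 102, 98, 744] [0.528 0.151] [0.148 0.21 ] 17.2 z 0.041
0.03 0.044 [225, 218, 39, 58, 277] [0.482 0.157] [0.066 0.119] 72.2 z 0.041
0.03 0.044 [300, 244, 14, 10, 44] [0.489 0.044] [0.012 0.028] 17.4 z 0.041
0.03 0.044 [265, 246, 39, 17, 117] [0.476 0.086] [0.012 0.079] 17.4 z 0.041
0.03 0.044 [260, 289, 11, 23, 46] [0.385 0.123] [0.015 0.044] 80.7 z 0.033
0.06 0.14 [180, 130, 37, 36, 328] [0.674 0.25 ] [0.054 0.052] 53.0 z 0.089
0.06 0.14 [338, 177, 43, 50, 431] [ 0.575 -0.057] [0.082 0.066] 9.2 z 0.103
0.06 0.14 [244, 289, 12, 16, 57] [0.393 0.151] [0.027 0.021] 13.1 z 0.061
0.06 0.14 [255, 289, 12, 14, 48] [0.396 0.13 ] [0.024 0.019] 30.2 z 0.061
0.13 0.2 [338, 166, 44, 56, 1687] [ 0.577 -0.056] [0.086 0.066] 9.1 z 0.172
sc table z -0.00025974994609437145
0.034 0.05 [325, 187, 82, 116, 1327] [0.567 0.094] [0.187 0.373] 31.7 z 0.042
0.034 0.05 [318, 194, 18, 10, 68] [0.401 0.126] [0.048 0.031] 43.3 z 0.041
0.034 0.05 [291, 266, 49, 24, 267] [ 0.599 -0.078] [0.117 0.06 ] 46.6 z 0.044
0.03 0.044 [331, 189, 76, 115, 1026] [0.573 0.094] [0.176 0.369] 31.7 z 0.039
0.03 0.044 [318, 196, 18, 9, 76] [0.401 0.126] [0.048 0.031] 43.3 z 0.036
0.03 0.044 [291, 268, 48, 23, 160] [ 0.599 -0.08 ] [0.115 0.057] 46.0 z 0.037
0.06 0.14 [404, 135, 7, 19, 50] [0.434 0.397] [0.006 0.02 ] 89.8 z 0.111
0.06 0.14 [422, 206, 26, 24, 214] [0.677 0.246] [0.054 0.055] 53.5 z 0.091
0.06 0.14 [291, 240, 46, 41, 1081] [ 0.596 -0.078] [0.107 0.057] 44.8 z 0.101
0.13 0.2 [291, 216, 46, 45, 1305] [ 0.579 -0.06 ] [0.09  0.072] 9.3 z 0.166
```

View pics/crop0.png

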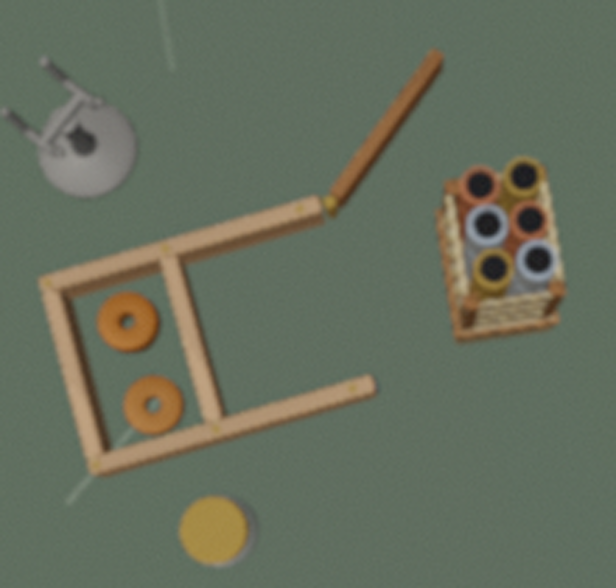

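The pen fits at origin ≈(0.543, 0.103) with its x axis at 107°. The crate is at (0.577, -0.056), yawed about -8° relative to the pen, and the gate is at ≈2.24 rad. All sizes match. I'll push with the fingers half open for two contact points and the tool tilted back 30° so the body clears the rack.

```bash
cat >> h.py <<'E'
from scipy.spatial.transform import Rotation as Ro
PO=np.array([.5426,.1032]); PA=np.radians(107.)
px=np.array([np.cos(PA),np.sin(PA)]); py=np.array([-px[1],px[0]])
def topen(p): d=np.asarray(p)[...,:2]-PO; return np.stack([d@px,d@py],-1)
def fromkpen(x,y): return PO+x*px+y*py
def orient(yaw,tilt=30):
    a=PA+np.radians(yaw); h=np.array([np.cos(a),np.sin(a),0]); y=np.array([h[1],-h[0],0])
    t=np.radians(tilt); z=np.array([0,0,-np.cos(t)])+np.sin(t)*h
    return Ro.from_matrix(np.stack([np.cross(y,z),y,z],1))
def rel(x,y,z,yaw,tilt=30,s=None):
    s=s or readout.observe(); p=np.r_[fromkpen(x,y),z]
    r=(orient(yaw,tilt)*Ro.from_rotvec(s["ee_rot"]).inv()).as_rotvec()
    print("tgt",p.round(3),"row",((p-s["position"])/.75).round(4).tolist(),(np.degrees(r)/60).round(3).tolist())
def crate_tcp(cx,cy,yaw,gap=0):  # TCP in pen frame behind crate
    a=np.radians(yaw); D=.036+.0082+gap
    return cx-D*np.cos(a),cy-D*np.sin(a)
E
python3 - <<'E'
from h import *
W=np.load("top0.npy")
print("paint tray z",np.nanpercentile(W[40:80,290:370,2],[5,50,95]),W[82,330],"dome",W[229,529])
x,y=crate_tcp(-.162,.0136,-7.9,.05); print(x,y)
rel(x,y,.2,-7.9); rel(x,y,.015,-7.9)
E
```

```text
paint tray z [0.00204548 0.00680063 0.01288612] [ 0.85014761 -0.00148101  0.00841382] dome [ 0.53202724 -0.40023913  0.03199807]
-0.2553059914370487 0.026547276236699214
tgt [ 0.592 -0.149  0.2  ] row [0.4705, 0.571, -0.0347] [0.469, -0.264, 1.245]
tgt [ 0.592 -0.149  0.015] row [0.4705, 0.571, -0.2814] [0.469, -0.264, 1.245]
```

move_arm(series=[[0.06,0.06,0,0.05,-0.03,0.13],[0.12,0.12,0,0.1,-0.055,0.26],[0.18,0.18,0,0.15,-0.08,0.39],[0.24,0.24,0,0.19,-0.11,0.5],[0.3,0.3,0,0.235,-0.132,0.62]], claw=0)

```text
clock: 0.6
position: [0.4165, -0.3994, 0.2267]
ee_rot: [-2.525, -1.462, -0.267]
force: [0.4, 0.5, -0.0]
width: 0.619
gripper_force: 0.0
```

move_arm(series=[[0.3,0.3,0,0.235,-0.132,0.62],[0,0,0,0,0,0],[0,0,0,0,0,0]])

```text
clock: 0.9
position: [0.4126, -0.4039, 0.2259]
ee_rot: [-2.536, -1.45, -0.258]
force: [-0.4, -2.3, -0.0]
width: 0.502
gripper_force: 0.0
```

Run:
```python
from h import *
x,y=crate_tcp(-.162,.0136,-7.9,.05)
rel(x,y,.2,-7.9)
```

```text
tgt [ 0.592 -0.149  0.2  ] row [0.239, 0.3402, -0.0345] [0.238, -0.135, 0.632]
```

move_arm(series=[[0.05,0.06,0,0.05,-0.03,0.13],[0.1,0.12,0,0.1,-0.055,0.26],[0.15,0.18,0,0.15,-0.08,0.39],[0.2,0.24,0,0.19,-0.11,0.5],[0.239,0.3,0,0.238,-0.135,0.632]])

```text
clock: 1.4
position: [0.5738, -0.2059, 0.2265]
ee_rot: [-1.741, -2.065, -0.476]
force: [1.3, -0.3, -1.2]
width: 0.504
gripper_force: 0.0
```

Run:
```python
from h import *
x,y=crate_tcp(-.162,.0136,-7.9,.05)
rel(x,y,.1,-7.9);rel(x,y,.017,-7.9)
```

```text
tgt [ 0.592 -0.149  0.1  ] row [0.0241, 0.0763, -0.1686] [-0.005, 0.004, -0.009]
tgt [ 0.592 -0.149  0.017] row [0.0241, 0.0763, -0.2793] [-0.005, 0.004, -0.009]
```

move_arm(series=[[0,0,-0.04,0,0,0],[0,0,-0.09,0,0,0],[0,0,-0.14,0,0,0],[0,0,-0.14,0,0,0],[0,0,-0.14,0,0,0]])

```text
clock: 1.9
position: [0.5729, -0.2064, 0.1221]
ee_rot: [-1.745, -2.061, -0.475]
force: [-0.1, -1.0, 1.6]
width: 0.501
gripper_force: 0.0
```

Run:
```python
from h import *
x,y=crate_tcp(-.162,.0136,-7.9,.05)
rel(x,y,.017,-7.9)
s=readout.observe();print(s["clock"],s["joints"])
```

```text
tgt [ 0.592 -0.149  0.017] row [0.0252, 0.0769, -0.1401] [-0.005, 0.002, -0.006]
1.9 [ 0.76588726  0.77073109 -0.45867363  1.440292   -0.14003671  1.27284997
  0.6061226 ]
```

move_arm(series=[[0.01,0.03,-0.05,0,0,0],[0.025,0.077,-0.1,-0.005,0.002,-0.006],[0.025,0.077,-0.12,-0.005,0.002,-0.006],[0.025,0.077,-0.14,-0.005,0.002,-0.006],[0.025,0.077,-0.14,-0.005,0.002,-0.006]])

```text
clock: 2.4
position: [0.5917, -0.15, 0.0163]
ee_rot: [-1.756, -2.059, -0.469]
force: [-0.7, -0.5, 0.1]
width: 0.499
gripper_force: 0.0
```

Run:
```python
from h import *
s=readout.observe();print(s["clock"],s["force"])
im,d=get_image("scene"); cv2.imwrite("pics/sc1.png",cv2.resize(im[150:350,180:440,::-1],None,fx=3,fy=3))
for f in(0,.25,.5,.75,1):
    L=.167;yw=-7.9
    # arc
    n=200;t=np.linspace(0,f,n);X=-.162+np.trapezoid(np.cos(np.radians(yw*(1-t))),t)*L;Y=.0136+np.trapezoid(np.sin(np.radians(yw*(1-t))),t)*L
    x,y=crate_tcp(X,Y,yw*(1-f)); print(round(X,4),round(Y,4),end=" "); rel(x,y,.017,yw*(1-f))
```

```text
2.4 [-0.71078619 -0.50794388  0.07865374]
-0.162 0.0136 tgt [ 0.584 -0.099  0.017] row [-0.011, 0.068, -0.0004] [0.002, 0.001, 0.001]
-0.1206 0.0086 tgt [ 0.578 -0.058  0.017] row [-0.0188, 0.1231, -0.0004] [0.002, 0.001, 0.034]
-0.079 0.005 tgt [ 0.571 -0.017  0.017] row [-0.0284, 0.178, -0.0004] [0.002, 0.001, 0.067]
-0.0373 0.0028 tgt [0.562 0.024 0.017] row [-0.04, 0.2325, -0.0004] [0.002, 0.001, 0.1]
0.0045 0.0021 tgt [0.552 0.065 0.017] row [-0.0534, 0.2865, -0.0004] [0.002, 0.001, 0.133]
```

View pics/sc1.png

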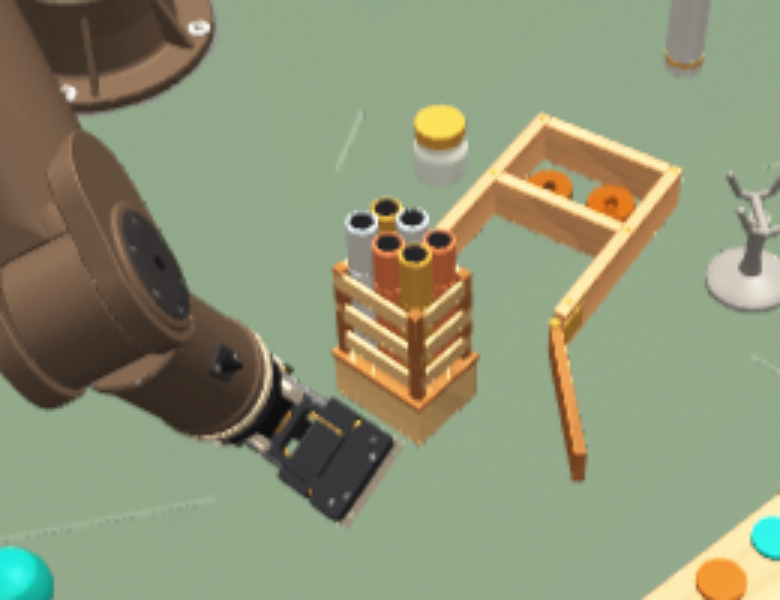

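The scene crop shows the gripper behind the crate's right face, low and leaning back, with the rack clear. Starting the push.

move_arm(series=[[-0.003,0.018,0,0,0,0],[-0.006,0.034,0,0,0,0],[-0.008,0.046,0,0,0,0],[-0.009,0.057,0,0,0,0],[-0.011,0.068,0,0,0,0]])

```text
clock: 2.95
position: [0.5843, -0.0981, 0.017]
ee_rot: [-1.757, -2.061, -0.47]
force: [1.3, -8.7, 5.1]
width: 0.5
gripper_force: 4.0
```

move_arm(series=[[-0.001,0.008,0,0,0,0.003],[-0.002,0.018,0,0,0,0.008],[-0.004,0.028,0,0,0,0.014],[-0.006,0.038,0,0,0,0.02],[-0.007,0.046,0,0,0,0.026]])

```text
clock: 3.45
position: [0.5797, -0.0649, 0.0171]
ee_rot: [-1.729, -2.083, -0.462]
force: [1.5, -6.7, 4.3]
width: 0.498
gripper_force: 3.7
```

Run:
```python
from h import *
im,d=get_image("scene"); cv2.imwrite("pics/sc2.png",cv2.resize(im[150:350,180:440,::-1],None,fx=3,fy=3))
im,d,W=snap("top","top2")
z=W[...,2];x=W[...,0];y=W[...,1]
m=((z>.15)&(z<.2)&(x>.4)&(x<.75)&(y>-.15)&(y<.3)).astype(np.uint8)
n,l,st,c=cv2.connectedComponentsWithStats(m)
for i in range(1,n):
    if st[i,4]>40:
        r=cv2.minAreaRect(W[l==i][:,:2].astype(np.float32)); print(r,topen(r[0]),st[i])
```

```text
((0.5814611911773682, -0.1262345016002655), (0.08420509099960327, 0.036158911883831024), 11.561667442321777) [-0.23077122  0.02991701] [388 163  29  52 658]
((0.5712084770202637, -0.018070735037326813), (0.07796452194452286, 0.05145106092095375), 10.952756881713867) [-0.12433609  0.00809771] [ 322  169   35   51 1190]
```

View pics/sc2.png

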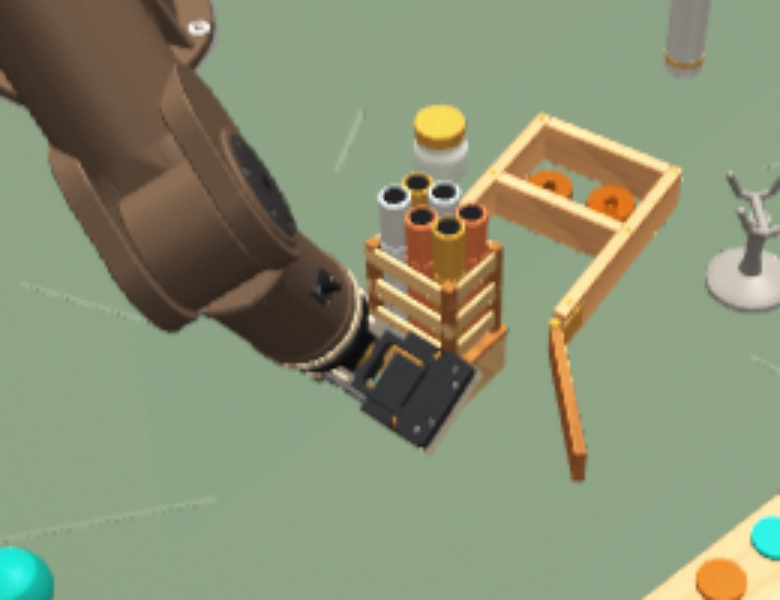

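The crate is upright and sliding straight, now at pen (-124, 8), yaw about -6°, as planned. I'll carry on.

Run:
```python
from h import *
for X,Y,yw in((-.095,.006,-4.7),(-.055,.0035,-2.8),(-.015,.002,-.8),(.004,.002,0)):
    x,y=crate_tcp(X,Y,yw); rel(x,y,.017,yw)
```

```text
tgt [ 0.574 -0.033  0.017] row [-0.0071, 0.0412, -0.0002] [0.002, 0.003, 0.027]
tgt [0.566 0.007 0.017] row [-0.0176, 0.0937, -0.0002] [0.002, 0.003, 0.059]
tgt [0.557 0.046 0.017] row [-0.0293, 0.1458, -0.0002] [0.002, 0.003, 0.092]
tgt [0.552 0.064 0.017] row [-0.0359, 0.1703, -0.0002] [0.002, 0.003, 0.106]
```

move_arm(series=[[-0.001,0.008,0,0,0,0.005],[-0.003,0.018,0,0,0,0.011],[-0.005,0.028,0,0,0,0.018],[-0.006,0.036,0,0,0,0.023],[-0.008,0.045,0,0,0,0.029]])

```text
clock: 4.05
position: [0.5738, -0.0314, 0.0169]
ee_rot: [-1.695, -2.105, -0.453]
force: [2.3, -9.2, 4.8]
width: 0.5
gripper_force: 4.1
```

move_arm(series=[[-0.002,0.008,0,0,0,0.005],[-0.004,0.018,0,0,0,0.011],[-0.006,0.028,0,0,0,0.017],[-0.008,0.036,0,0,0,0.023],[-0.01,0.045,0,0,0,0.029]])

```text
clock: 4.55
position: [0.5664, 0.0024, 0.0169]
ee_rot: [-1.661, -2.128, -0.444]
force: [2.4, -8.4, 6.2]
width: 0.503
gripper_force: 4.1
```

Run:
```python
from h import *
s=readout.observe();print(s["clock"],topen(s["position"]),s["force"])
for X,Y,yw in((-.015,.002,-.8),(.005,.002,0)):
    x,y=crate_tcp(X,Y,yw); rel(x,y,.017,yw)
im,d,W=snap("top","top3"); cv2.imwrite("pics/c3.png",cv2.resize(im[110:320,180:440,::-1],None,fx=2.8,fy=2.8))
```

```text
4.55 [-0.10331021  0.00674773] [ 2.37090568 -8.38293453  6.179864  ]
tgt [0.557 0.046 0.017] row [-0.0119, 0.0579, 0.0001] [0.003, 0.003, 0.036]
tgt [0.552 0.065 0.017] row [-0.0189, 0.0836, 0.0001] [0.003, 0.003, 0.05]
```

View pics/c3.png

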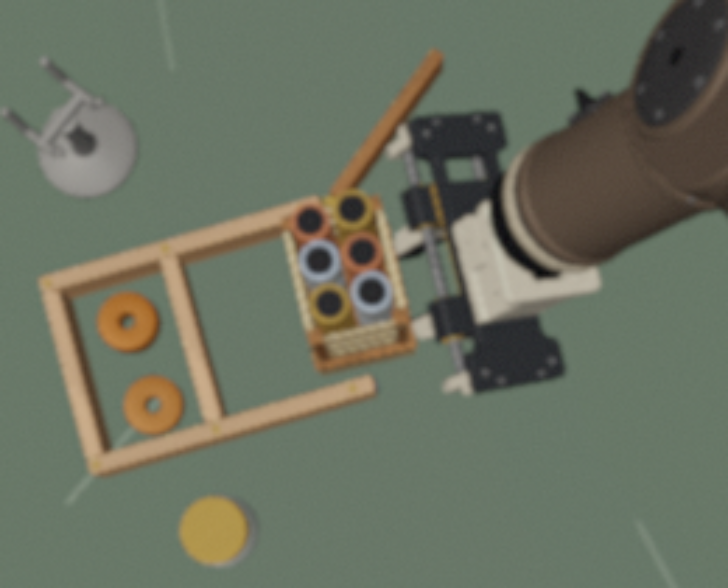

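The crate is entering the mouth centred and nearly aligned. The gripper end is above the gate's height. I'll finish the push.

move_arm(series=[[-0.002,0.008,0,0,0,0.005],[-0.004,0.018,0,0,0,0.011],[-0.006,0.028,0,0,0,0.017],[-0.008,0.036,0,0,0,0.023],[-0.009,0.045,0,0,0,0.029]])

```text
clock: 5.1
position: [0.5593, 0.0362, 0.0168]
ee_rot: [-1.626, -2.15, -0.435]
force: [1.5, -9.3, 6.2]
width: 0.497
gripper_force: 4.4
```

move_arm(series=[[-0.002,0.007,0,0,0,0.004],[-0.004,0.016,0,0,0,0.009],[-0.006,0.025,0,0,0,0.014],[-0.008,0.033,0,0,0,0.019],[-0.009,0.038,0,0,0,0.021]])

```text
clock: 5.6
position: [0.5525, 0.0654, 0.0169]
ee_rot: [-1.599, -2.166, -0.428]
force: [0.7, -7.9, 5.2]
width: 0.502
gripper_force: 4.1
```

Run:
```python
from h import *
s=readout.observe();print(s["clock"],topen(s["position"]),s["force"])
im,d,W=snap("top","top4"); cv2.imwrite("pics/c4.png",cv2.resize(im[110:320,180:440,::-1],None,fx=2.8,fy=2.8))
for X,Y,yw in((.005,.002,0),):
    x,y=crate_tcp(X,Y,yw); rel(x,y,.017,yw)
```

```text
5.6 [-0.03902266  0.00159302] [ 0.67078576 -7.94895225  5.2185155 ]
tgt [0.552 0.065 0.017] row [-0.0002, -0.0014, 0.0] [0.002, 0.003, -0.002]
```

View pics/c4.png

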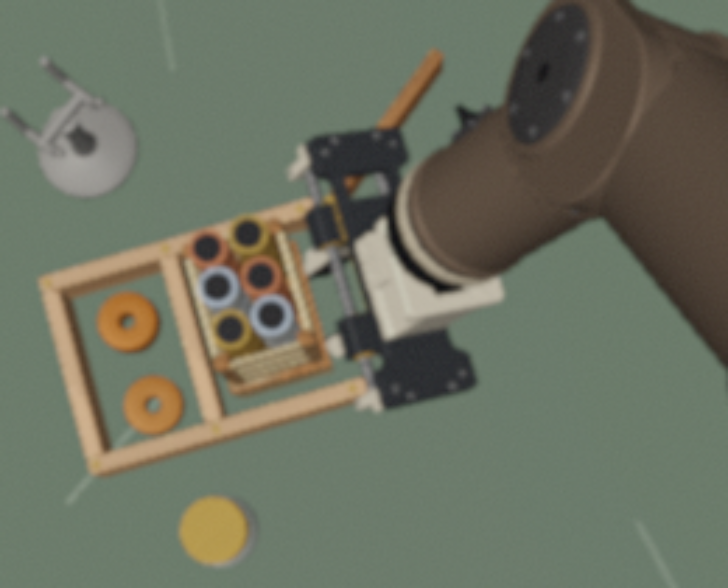

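The crate stands fully inside the bay, straight, clear of the mouth by about 20 mm. I'll back off and rise.

move_arm(series=[[0.004,-0.012,0,0,0,0],[0.012,-0.04,0,0,0,0],[0.024,-0.08,0,0,0,0],[0.039,-0.128,0,0,0,0],[0.039,-0.128,0,0,0,0]], claw=-1)

```text
clock: 6.15
position: [0.5821, -0.0366, 0.0153]
ee_rot: [-1.607, -2.162, -0.426]
force: [-0.0, -1.6, 1.4]
width: 0.114
gripper_force: 0.0
```

move_arm(series=[[0,0,0.06,0,0,0],[0,0,0.12,0,0,0],[0,0,0.18,0,0,0],[0,0,0.24,0,0,0],[0,0,0.24,0,0,0]])

```text
clock: 6.65
position: [0.5833, -0.0287, 0.2029]
ee_rot: [-1.598, -2.171, -0.435]
force: [0.3, 0.4, -0.4]
width: 0.005
gripper_force: 0.0
```

Run:
```python
from h import *
im,d,W=snap("top","top5")
z=W[...,2];x=W[...,0];y=W[...,1]
for lo,hi in((.165,.2),(.034,.044),):
  m=((z>lo)&(z<hi)&(x>.4)&(x<.8)&(y>-.15)&(y<.2)).astype(np.uint8)
  n,l,st,c=cv2.connectedComponentsWithStats(m)
  for i in range(1,n):
    if st[i,4]>100:
        r=cv2.minAreaRect(W[l==i][:,:2].astype(np.float32)); print(lo,np.round(r[0],4),np.round(r[1],3),r[2],topen(r[0]).round(4),st[i])
th=2.245; H=np.array([-.062,-.068])
# contact r along board from hinge; outer normal; TCP offset
for yaw in (0,60,90):
  u=np.array([-np.sin(th),np.cos(th)]);nn=np.array([-np.cos(th),-np.sin(th)])
  c=H+.11*u+.07*nn; print(yaw,c); rel(*c,.25,yaw); rel(*c,.02,yaw)
s=readout.observe(); print(s["clock"],s["joints"].round(2),s["width"])
```

```text
0.165 [0.5392 0.1098] [0.078 0.051] 16.871809005737305 [0.0073 0.0014] [ 246  186   39   50 1115]
0.034 [0.6805 0.026 ] [0.011 0.141] 55.4871826171875 [-0.1141 -0.1093] [295 127  43  58 340]
0.034 [0.4645 0.1474] [0.025 0.054] 16.58586883544922 [0.0651 0.0617] [242 253  26  18 115]
0 [-0.1042332 -0.1913546]
tgt [0.756 0.059 0.25 ] row [0.2322, 0.1181, 0.0672] [0.002, 0.006, -0.003]
tgt [0.756 0.059 0.02 ] row [0.2322, 0.1181, -0.2395] [0.002, 0.006, -0.003]
60 [-0.1042332 -0.1913546]
tgt [0.756 0.059 0.25 ] row [0.2322, 0.1181, 0.0672] [-0.002, 0.006, 0.997]
tgt [0.756 0.059 0.02 ] row [0.2322, 0.1181, -0.2395] [-0.002, 0.006, 0.997]
90 [-0.1042332 -0.1913546]
tgt [0.756 0.059 0.25 ] row [0.2322, 0.1181, 0.0672] [-0.003, 0.006, 1.497]
tgt [0.756 0.059 0.02 ] row [0.2322, 0.1181, -0.2395] [-0.003, 0.006, 1.497]
6.7 [ 0.57  0.63 -0.54  1.51 -0.18  1.27  0.46] 0.0041299185488211975
```

The crate is at pen (7, 1) mm and square. The gate is untouched. Next I'll move over to the gate's far side.

move_arm(series=[[0.05,0.025,0,0,0,0],[0.1,0.05,0,0,0,0],[0.16,0.08,0,0,0,0],[0.21,0.105,0,0,0,0],[0.232,0.118,0,0,0,0]])

```text
clock: 7.2
position: [0.7556, 0.0623, 0.1939]
ee_rot: [-1.592, -2.163, -0.426]
force: [-1.0, -0.3, 0.3]
width: 0.01
gripper_force: 0.0
```

```bash
cat >> h.py <<'E'
H=np.array([-.062,-.068])
def gate_tcp(th,r=.105,gap=0):
    u=np.array([-np.sin(th),np.cos(th)]);n=np.array([-np.cos(th),-np.sin(th)])
    d=.005+abs(n[0])*(.022 if n[0]>0 else .0082)+abs(n[1])*.019+gap
    return H+r*u+d*n
E
python3 - <<'E'
from h import *
rel(*gate_tcp(2.245,.11,.035),.02,0)
s=readout.observe(); print(s["clock"],s["position"],s["joints"].round(2),s["force"])
E
```

```text
tgt [0.755 0.058 0.02 ] row [-0.0005, -0.0054, -0.2318] [-0.001, -0.002, -0.005]
7.2 [0.75562888 0.06233011 0.19385632] [ 0.29  0.88 -0.49  1.03 -0.14  1.43  0.27] [-1.04182336 -0.30505092  0.26491396]
```

move_arm(series=[[0,-0.002,-0.06,0,0,0],[0,-0.004,-0.12,0,0,0],[0,-0.005,-0.18,0,0,0],[0,-0.005,-0.22,0,0,0],[0,-0.005,-0.232,0,0,0]])

```text
clock: 7.7
position: [0.7507, 0.055, 0.0161]
ee_rot: [-1.595, -2.158, -0.419]
force: [0.1, -0.6, 0.5]
width: 0.007
gripper_force: 0.0
```

Run:
```python
from h import *
s=readout.observe(); print(s["clock"],s["position"],s["force"])
for th in(2.245,2.15,2.05,1.95,1.85,1.75,1.65,1.55): rel(*gate_tcp(th),.02,0)
```

```text
7.7 [0.75071833 0.05497709 0.01610594] [ 0.14258333 -0.5630865   0.51651111]
tgt [0.731 0.032 0.02 ] row [-0.0258, -0.0303, 0.0052] [0.001, -0.008, -0.004]
tgt [0.728 0.022 0.02 ] row [-0.031, -0.0442, 0.0052] [0.001, -0.008, -0.004]
tgt [0.722 0.011 0.02 ] row [-0.0381, -0.0583, 0.0052] [0.001, -0.008, -0.004]
tgt [0.715 0.001 0.02 ] row [-0.047, -0.0718, 0.0052] [0.001, -0.008, -0.004]
tgt [ 0.708 -0.008  0.02 ] row [-0.0576, -0.0844, 0.0052] [0.001, -0.008, -0.004]
tgt [ 0.698 -0.017  0.02 ] row [-0.0697, -0.0958, 0.0052] [0.001, -0.008, -0.004]
tgt [ 0.688 -0.024  0.02 ] row [-0.0834, -0.1059, 0.0052] [0.001, -0.008, -0.004]
tgt [ 0.678 -0.031  0.02 ] row [-0.0975, -0.1142, 0.0052] [0.001, -0.008, -0.004]
```

move_arm(series=[[-0.013,-0.015,0.003,0,0,0],[-0.026,-0.03,0.005,0,0,0],[-0.031,-0.044,0.005,0,0,0],[-0.038,-0.058,0.005,0,0,0],[-0.047,-0.072,0.005,0,0,0]])

```text
clock: 8.2
position: [0.7198, -0.0001, 0.0279]
ee_rot: [-1.598, -2.166, -0.43]
force: [0.8, 0.5, 0.3]
width: 0.002
gripper_force: 0.3
```

Run:
```python
from h import *
s=readout.observe(); print(s["clock"],s["position"],s["force"])
for th in(1.85,1.75,1.65,1.55,1.4,1.3,1.2,1.1,1.0): rel(*gate_tcp(th),.02,0)
im,d,W=snap("top","top6"); cv2.imwrite("pics/c6.png",cv2.resize(im[90:320,180:440,::-1],None,fx=2.6,fy=2.6))
```

```text
8.2 [ 7.19774336e-01 -6.42240711e-05  2.79112423e-02] [0.81575573 0.54497253 0.2562676 ]
tgt [ 0.708 -0.008  0.02 ] row [-0.0163, -0.011, -0.0105] [0.001, 0.003, -0.002]
tgt [ 0.698 -0.017  0.02 ] row [-0.0285, -0.0224, -0.0105] [0.001, 0.003, -0.002]
tgt [ 0.688 -0.024  0.02 ] row [-0.0421, -0.0325, -0.0105] [0.001, 0.003, -0.002]
tgt [ 0.678 -0.031  0.02 ] row [-0.0562, -0.0408, -0.0105] [0.001, 0.003, -0.002]
tgt [ 0.664 -0.037  0.02 ] row [-0.0746, -0.0495, -0.0105] [0.001, 0.003, -0.002]
tgt [ 0.654 -0.041  0.02 ] row [-0.0877, -0.0539, -0.0105] [0.001, 0.003, -0.002]
tgt [ 0.644 -0.043  0.02 ] row [-0.1016, -0.057, -0.0105] [0.001, 0.003, -0.002]
tgt [ 0.633 -0.044  0.02 ] row [-0.1159, -0.0587, -0.0105] [0.001, 0.003, -0.002]
tgt [ 0.622 -0.044  0.02 ] row [-0.1306, -0.0588, -0.0105] [0.001, 0.003, -0.002]
```

View pics/c6.png

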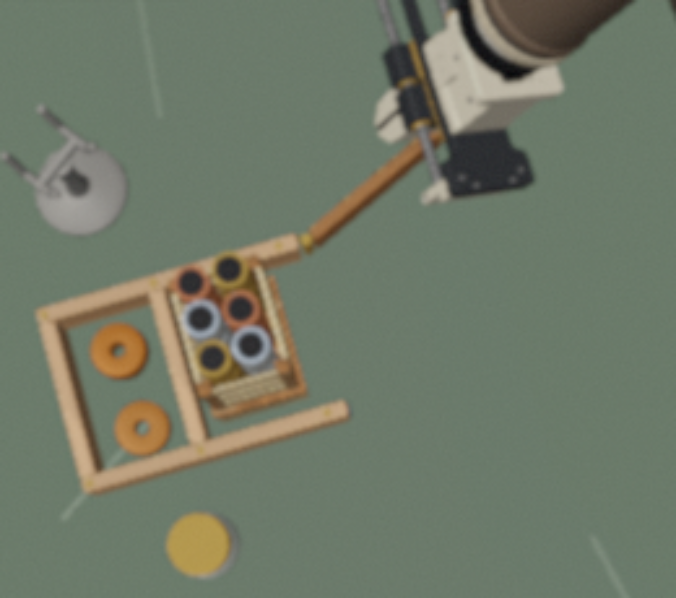

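The gate is swinging with the fingers behind its far face. Continuing the sweep.

move_arm(series=[[-0.016,-0.011,-0.006,0,0,0],[-0.029,-0.022,-0.01,0,0,0],[-0.042,-0.033,-0.01,0,0,0],[-0.056,-0.041,-0.01,0,0,0],[-0.075,-0.05,-0.01,0,0,0]])

```text
clock: 8.75
position: [0.6628, -0.0364, 0.0192]
ee_rot: [-1.597, -2.165, -0.429]
force: [0.4, 0.8, 0.3]
width: 0.005
gripper_force: 0.3
```

Run:
```python
from h import *
s=readout.observe(); print(s["clock"],s["position"],s["force"])
for th in(1.4,1.3,1.2,1.1,1.0,.9,.8): rel(*gate_tcp(th),.018,0)
```

```text
8.75 [ 0.66278238 -0.03639873  0.01919197] [0.39246547 0.79155756 0.29696339]
tgt [ 0.664 -0.037  0.018] row [0.0014, -0.0011, -0.0016] [0.001, 0.002, -0.003]
tgt [ 0.654 -0.041  0.018] row [-0.0118, -0.0055, -0.0016] [0.001, 0.002, -0.003]
tgt [ 0.644 -0.043  0.018] row [-0.0256, -0.0086, -0.0016] [0.001, 0.002, -0.003]
tgt [ 0.633 -0.044  0.018] row [-0.0399, -0.0102, -0.0016] [0.001, 0.002, -0.003]
tgt [ 0.622 -0.044  0.018] row [-0.0546, -0.0104, -0.0016] [0.001, 0.002, -0.003]
tgt [ 0.611 -0.043  0.018] row [-0.0695, -0.0089, -0.0016] [0.001, 0.002, -0.003]
tgt [ 0.599 -0.041  0.018] row [-0.0844, -0.0058, -0.0016] [0.001, 0.002, -0.003]
```

move_arm(series=[[-0.012,-0.006,0,0,0,0],[-0.026,-0.009,0,0,0,0],[-0.04,-0.01,0,0,0,0],[-0.055,-0.01,0,0,0,0],[-0.07,-0.009,0,0,0,0]])

```text
clock: 9.25
position: [0.61, -0.0426, 0.0191]
ee_rot: [-1.596, -2.165, -0.428]
force: [-0.4, 1.7, -0.2]
width: 0.002
gripper_force: 0.3
```

Run:
```python
from h import *
s=readout.observe(); print(s["clock"],s["position"],s["force"])
for th in(.9,.8,.7,.6,.5,.4,.3,.2,.1,0): rel(*gate_tcp(th),.018,0)
```

```text
9.25 [ 0.60995872 -0.04261309  0.01910679] [-0.39466414  1.69838729 -0.2320801 ]
tgt [ 0.611 -0.043  0.018] row [0.0009, -0.0006, -0.0015] [0.001, 0.001, -0.003]
tgt [ 0.599 -0.041  0.018] row [-0.014, 0.0025, -0.0015] [0.001, 0.001, -0.003]
tgt [ 0.588 -0.037  0.018] row [-0.0286, 0.0073, -0.0015] [0.001, 0.001, -0.003]
tgt [ 0.578 -0.032  0.018] row [-0.0429, 0.0138, -0.0015] [0.001, 0.001, -0.003]
tgt [ 0.568 -0.026  0.018] row [-0.0565, 0.0219, -0.0015] [0.001, 0.001, -0.003]
tgt [ 0.558 -0.019  0.018] row [-0.0692, 0.0316, -0.0015] [0.001, 0.001, -0.003]
tgt [ 0.549 -0.01   0.018] row [-0.0809, 0.0429, -0.0015] [0.001, 0.001, -0.003]
tgt [ 0.541 -0.001  0.018] row [-0.0913, 0.0555, -0.0015] [0.001, 0.001, -0.003]
tgt [0.535 0.009 0.018] row [-0.1003, 0.0693, -0.0015] [0.001, 0.001, -0.003]
tgt [0.529 0.02  0.018] row [-0.1077, 0.0841, -0.0015] [0.001, 0.001, -0.003]
```

move_arm(series=[[-0.014,0.0025,0,0,0,0],[-0.0286,0.007,0,0,0,0],[-0.043,0.014,0,0,0,0],[-0.0565,0.022,0,0,0,0],[-0.069,0.0316,0,0,0,0]])

```text
clock: 9.75
position: [0.5582, -0.0189, 0.0191]
ee_rot: [-1.597, -2.165, -0.428]
force: [1.1, -1.0, 0.6]
width: 0.005
gripper_force: 0.3
```

Run:
```python
from h import *
s=readout.observe(); print(s["clock"],s["position"],s["force"])
for th in(.4,.3,.2,.1,0): rel(*gate_tcp(th),.018,0)
```

```text
9.75 [ 0.55820684 -0.01892861  0.01908549] [ 1.07813208 -0.98148252  0.5864231 ]
tgt [ 0.558 -0.019  0.018] row [-0.0002, 0.0001, -0.0014] [0.001, 0.001, -0.003]
tgt [ 0.549 -0.01   0.018] row [-0.0119, 0.0113, -0.0014] [0.001, 0.001, -0.003]
tgt [ 0.541 -0.001  0.018] row [-0.0223, 0.0239, -0.0014] [0.001, 0.001, -0.003]
tgt [0.535 0.009 0.018] row [-0.0313, 0.0377, -0.0014] [0.001, 0.001, -0.003]
tgt [0.529 0.02  0.018] row [-0.0387, 0.0525, -0.0014] [0.001, 0.001, -0.003]
```

move_arm(series=[[-0.006,0.0056,0,0,0,0],[-0.012,0.0113,0,0,0,0],[-0.022,0.024,0,0,0,0],[-0.031,0.0375,0,0,0,0],[-0.034,0.044,0,0,0,0]])

```text
clock: 10.25
position: [0.5322, 0.0155, 0.0191]
ee_rot: [-1.594, -2.165, -0.427]
force: [-0.3, -0.3, 0.1]
width: 0.003
gripper_force: 0.2
```

Run:
```python
from h import *
s=readout.observe(); print(s["clock"],s["position"],s["force"],topen(s["position"]))
rel(*gate_tcp(0),.018,0)
im,d,W=snap("top","top7")
x,y,z=W[...,0],W[...,1],W[...,2]
P=topen(W[(z>.033)&(z<.047)]);P=P[(P[:,0]<-.05)&(P[:,0]>-.11)&(abs(P[:,1])<.085)]
for a in np.arange(-.08,.08,.02):
    q=P[(P[:,1]>a)&(P[:,1]<a+.02)]
    if len(q): print(a.round(2),len(q),np.percentile(q[:,0],[3,50,97]).round(4))
```

```text
10.25 [0.53223827 0.01547172 0.01914472] [-0.29630149 -0.30106006  0.13622046] [-0.0808655   0.03555824]
tgt [0.529 0.02  0.018] row [-0.004, 0.0067, -0.0015] [0.0, 0.0, -0.004]
-0.08 36 [-0.066  -0.0586 -0.0505]
-0.06 44 [-0.0668 -0.0621 -0.0576]
-0.04 50 [-0.0678 -0.0631 -0.0583]
-0.02 50 [-0.0684 -0.0638 -0.0592]
0.0 51 [-0.0739 -0.0645 -0.0598]
0.02 90 [-0.0829 -0.0695 -0.0607]
0.04 77 [-0.0822 -0.0685 -0.0612]
0.06 41 [-0.0704 -0.0636 -0.0505]
```

About 0.04 rad remains. A gentle final push until it meets the stop.

move_arm(series=[[-0.0007,0.0022,0,0,0,0],[-0.0013,0.0043,0,0,0,0],[-0.002,0.0064,0,0,0,0],[-0.0025,0.0083,0,0,0,0],[-0.0025,0.0083,0,0,0,0]])

```text
clock: 10.8
position: [0.5318, 0.0194, 0.0189]
ee_rot: [-1.598, -2.165, -0.427]
force: [-0.4, -2.6, -0.1]
width: 0.004
gripper_force: 1.2
```

```bash
cat > g.py <<'E'
from h import *
s=readout.observe(); print(s["clock"],s["force"],topen(s["position"]))
im,d,W=snap("top","top8")
z=W[...,2]
P=topen(W[(z>.033)&(z<.047)]);P=P[(P[:,0]<-.05)&(P[:,0]>-.11)&(abs(P[:,1])<.085)]
for a in np.arange(-.08,.08,.02):
    q=P[(P[:,1]>a)&(P[:,1]<a+.02)]
    if len(q): print(a.round(2),len(q),np.percentile(q[:,0],[3,50,97]).round(4))
E
python3 g.py
```

```text
10.8 [-0.42477214 -2.6443029  -0.08522968] [-0.07697721  0.03483296]
-0.08 37 [-0.066  -0.0582 -0.0505]
-0.06 47 [-0.066  -0.0614 -0.057 ]
-0.04 51 [-0.0662 -0.0617 -0.0569]
-0.02 46 [-0.0661 -0.0617 -0.0572]
0.0 54 [-0.0755 -0.0621 -0.0571]
0.02 90 [-0.0797 -0.0662 -0.0575]
0.04 75 [-0.0791 -0.0643 -0.0572]
0.06 42 [-0.0663 -0.0596 -0.0505]
```

move_arm(series=[[-0.001,0.004,0,0,0,0],[-0.0022,0.0075,0,0,0,0],[-0.003,0.0105,0,0,0,0],[-0.003,0.0105,0,0,0,0]])

```text
clock: 11.25
position: [0.5315, 0.0209, 0.0184]
ee_rot: [-1.608, -2.167, -0.424]
force: [-1.3, -25.7, 11.7]
width: 0.002
gripper_force: 11.9
```

move_arm(series=[[0.004,-0.013,0,0,0,0],[0.016,-0.05,0,0,0,0],[0.03,-0.1,0,0,0,0],[0.045,-0.15,0.05,0,0,0],[0.045,-0.15,0.1,0,0,0]])

```text
clock: 11.75
position: [0.5632, -0.0901, 0.0927]
ee_rot: [-1.604, -2.159, -0.426]
force: [0.3, -0.6, 0.8]
width: 0.005
gripper_force: 0.0
```

move_arm(series=[[0.015,-0.06,0.05,0,0,0],[0.03,-0.12,0.1,0,0,0],[0.03,-0.12,0.1,0,0,0]])

```text
clock: 12.05
position: [0.5872, -0.1787, 0.1718]
ee_rot: [-1.603, -2.166, -0.43]
force: [1.4, 0.4, 0.5]
width: 0.001
gripper_force: 0.0
```

```bash
python3 g.py
python3 - <<'E'
from h import *
im=cv2.imread("pics/top8.png"); cv2.imwrite("pics/c8.png",cv2.resize(im[110:320,80:400],None,fx=2.4,fy=2.4))
E
```

```text
12.05 [1.38007296 0.3504561  0.45370074] [-0.28264827  0.0397985 ]
-0.08 37 [-0.066  -0.0582 -0.0505]
-0.06 47 [-0.0658 -0.0614 -0.057 ]
-0.04 49 [-0.0662 -0.0615 -0.0569]
-0.02 48 [-0.0663 -0.0617 -0.0572]
0.0 48 [-0.0664 -0.0619 -0.0571]
0.02 50 [-0.0664 -0.0616 -0.057 ]
0.04 50 [-0.0661 -0.0617 -0.0571]
0.06 43 [-0.0663 -0.0589 -0.0505]
```

View pics/c8.png

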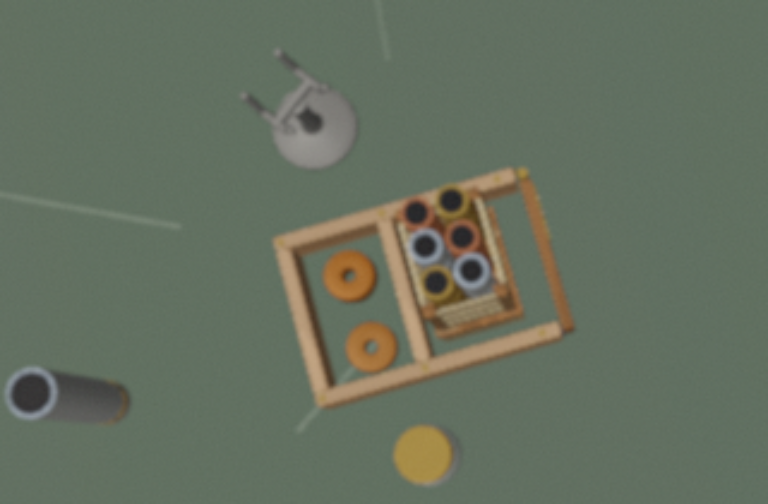

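The gate is shut flush with x from -66 to -57 mm. The crate stands upright inside the bay, nothing else has moved, and the arm is clear.

```bash
python3 -c "
from cell import ticket; print(ticket.sign_off())"
```

```text
the job is handed in; nothing more can be done
None
```

The job is handed in: the crate stands upright and wholly inside the bay, the gate is pushed shut behind it, and the last overhead picture shows the wheels, stand, jar and tube where they stood.

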